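# Hold a display post in the corner of the gluing jig

## Robot

A 6-joint arm with a two-finger parallel gripper is mounted at the origin on the work surface. World frame = base frame: x ahead of the robot, y to its left, z up, the work surface at z = 0. Lengths are in m, angles in rad, forces in N, time in s.
With the tool pointing down it reaches from about 0.325 to 0.775 m from the base axis. Payload 5.5 kg.
Tool frame: the origin (TCP) lies midway between the tips of the shut fingers; the grasp point (between the pads) lies 19 mm behind it; z points along the fingers, y is the line along which they close (so a half turn about z gives the same grasp; the last joint's range is limited). The gripper opens to 85 mm and grips with 20 to 120 N. Pads are 22 mm wide; open, the fingers measure 114 mm over their backs; the gripper's body (76 mm by 85 mm) begins 54 mm behind the grasp point. The pads swing forward as they close: fully open they stand 13 mm farther back than shut.
Start: joints at [-1.292, 0.091, 1.231, -0, 1.82, -0.057], TCP at [0.198, -0.567, 0.231] pointing down, gripper open.
Joint ranges: [-2.87, 2.87], [-0.86, 2.18], [0.17, 2.46], [-1.51, 4.65], [0.06, 2.69], [-2.65, 2.65]. Speed limits (rad/s): [2.57, 2.57, 3.01, 3.14, 3.14, 3.14].

## Interface

Orientations are given as a unit quaternion [x, y, z, w].
In Python, from plant import r gives the robot as it stands. The module is installed in compiled form; this text tells all that it offers.
- The arm moves only by the shell command python3 -m inch 'ROWS' [FORCE]. ROWS is JSON, a list of rows, each a list of 7 numbers: the opening, from 0 (shut) to 1 (fully open), then the shift along the world's x, y, z in m, then the turn, a rotation vector about the world's x, y, z in degrees. In form: [[hand, tx, ty, tz, rx, ry, rz], ...]. A call has 1 to 20 rows; each row shifts and turns the commanded pose from where the row before left it; what a row does not reach is not made up. A row lasts 1/8 s, in which the tool goes at most 62.5 mm and 10.7 degrees, less where a joint would pass 70% of its speed; a pose out of reach is approached as far as the arm can. A call with a gripper value outside its range is refused whole. The fingers move at their own pace and stop on an object; FORCE is the grip in N (left out, the last holds). Time passes only in rows, so rows that do not move let the fingers close. It gives the time, the measured TCP pose, the force, the opening and the grip force at its end, in the units of the state.
- r.read_state(): the state, without advancing time (a new reading comes with each control period).
- r.capture(name): name is "scene" or "side" or "wrist"; returns a dict with "pixels" (384x512x3 uint8, blue, green, red), "fx", "fy", "cx", "cy" (pixels), "world_from_camera" (4x4, takes a point from camera to world coordinates). Camera axes: x right, y down, z forward; pixel columns grow to the right and rows downward; lengths in m; the calibration is good to about 2 mm. A picture is of the moment at which its call begins. There is no depth.
- r.job_done(): hands the job in; it is judged then, once.
The state is a dict: "time_s": time; "joints": joint angles; "qvel": joint speeds; "joint_efforts": joint torques, N m; "eef_pos": TCP position; "tcp_rot": TCP orientation; "contact_force": force on the tool from outside, world axes, zero at the start; "moment": the same for the moment, N m; "opening": opening from 0.0 (shut) to 1.0 (fully open); "gripper_force": force on a finger pad.
Only numpy, scipy, OpenCV 4.12 (cv2) and the standard library are available. Lean on these libraries where they do the work, as an engineer would, in place of code of your own. Each camera call takes 0.05 s, during which the arm holds its last target. There are 200 camera calls.

## Task

Pull the long square post out of the tool holder and stand it on the base of the gluing jig, upright and pressed into the corner so that it bears against both fences at once, its flat sides flush with them. Finish while still gripping it and holding it pressed there; do not let go. Leave the short post and the round dowel in the holder, and do not disturb the other things on the bench.

Things in the scene. Friction and masses are not known exactly. Their poses are not given: they have to be found in the camera images.
- holder: (all sizes in mm) white upright tool holder, a fixed block 76 (its x) x 190 (its y) x 70 tall, with three square sockets 28 wide, open at the top and 58 deep (socket floor 12 above the bench), at -62, 0 and +62 mm along its y. One wooden piece stands loosely in each socket, in any order. Origin: centre of the underside; z up. It may be on the left or on the right of the bench.
- post: the long square wooden post, 20 x 20 x 150, about 40 to 90 g, standing upright in a socket of the holder, 92 mm of it above the holder. Origin: centre of its foot (lower end face); x and y across its flat faces, z along it (up). Its faces are turned a little (under 10 degrees) from the holder's.
- short_post: the short square wooden post, 20 x 20 x 115, in another socket: not to be taken. Origin: centre of its foot, z up.
- dowel: the round wooden dowel, 20 diameter x 150, in another socket: not to be taken. Origin: centre of its foot, z up.
- jig: the gluing jig, fixed to the bench: a plywood base 124 x 124 x 12 thick with two aluminium fences, each 12 thick and rising 80 above the base (top 92 above the bench), at right angles along its -x and -y edges, making an inner corner; the other two sides are open. Origin: centre of the underside; z up.
- corner (a point): the inner corner of the jig: where the inner faces of both fences meet the top of the base (12 above the bench; at -50, -50 from the jig's centre). Its x axis points along the inner face of fence_b, away from fence_a; its y axis along the inner face of fence_a, away from fence_b; z up. A post fully in the corner has its centre at +10, +10 in this frame.
- fence_a: rigid aluminium fence, 12 x 124 x 80; its inner face is the plane x = 0 of the corner frame and looks along +x of it. Origin coincides with the jig's.
- fence_b: rigid aluminium fence, 112 x 12 x 80; its inner face is the plane y = 0 of the corner frame and looks along +y of it. Origin coincides with the jig's.
- glue: small white bottle, 34 dia x 75 tall, a bystander; leave it alone. Origin: centre of the underside.
- bench_block: steel bench block, 50 x 50 x 20, a bystander; leave it alone. Origin: centre of the underside.
- hammer: small hammer lying on the bench, a bystander; leave it alone. Origin: centre of the underside.
- screwdriver: screwdriver lying on the bench, a bystander; leave it alone. Origin: centre of the underside.
- bead_jar: jar, 56 dia x 60 tall, a bystander; leave it alone. Origin: centre of the underside.
- polish_tin: flat tin, 70 dia x 40 tall, a bystander; leave it alone. Origin: centre of the underside.
Things that resemble listed ones, but are neither listed nor needed, are in the scene too. Leave any turquoise look-alike of the post alone.

How it is judged:
By the outcome, as a careful person would: the job done as asked, in the order asked, and still so for the second after the job is handed in, while the arm keeps its last pose, push and grip.
It also fails if it takes over 54 s, if anything falls off the work surface, if the arm or the gripper's body presses on something with over 40 N, if the wrist force passes 120 N, or if a joint passes its speed limit or range.

## Working session

There is one attempt and no reset: what is moved stays moved. The work goes in short steps, Python scripts to look and compute and a shell command to move; the robot and the scene stay as the last step left them, time stands still between calls to the robot, and variables do not carry over. Pictures are saved under pics/ and viewed, at most 11 in all, crops included, and the job is handed in when it is done.

```bash
mkdir -p pics; cat > h.py <<'E'
import numpy as np,cv2,pickle
from plant import r
def snap(n,f):
    c=r.capture(n); cv2.imwrite(f'pics/{f}.png',c['pixels']); pickle.dump(c,open(f'pics/{f}.pkl','wb')); return c
def load(f): return pickle.load(open(f'pics/{f}.pkl','rb'))
def pt(c,u,v,z):
    T=c['world_from_camera']; d=T[:3,:3]@np.array([(u-c['cx'])/c['fx'],(v-c['cy'])/c['fy'],1]); o=T[:3,3]
    return o+d*(z-o[2])/d[2]
def proj(c,p):
    T=np.linalg.inv(c['world_from_camera']); q=T[:3,:3]@np.array(p)+T[:3,3]
    return np.array([c['fx']*q[0]/q[2]+c['cx'],c['fy']*q[1]/q[2]+c['cy']])
E
python3 - <<'E'
from h import *
for n in('scene','side'):
    c=snap(n,n); print(n,c['fx'],c['world_from_camera'].round(3).tolist())
E
```

```text
scene 358.33384146806384 [[-0.729, 0.444, -0.521, 1.178], [0.684, 0.459, -0.567, 0.608], [-0.013, -0.77, -0.638, 0.724], [0.0, 0.0, 0.0, 1.0]]
side 370.8744531325909 [[-0.996, -0.056, 0.075, 0.522], [-0.093, 0.682, -0.726, 0.85], [-0.01, -0.729, -0.684, 0.834], [0.0, 0.0, 0.0, 1.0]]
```

View pics/scene.png

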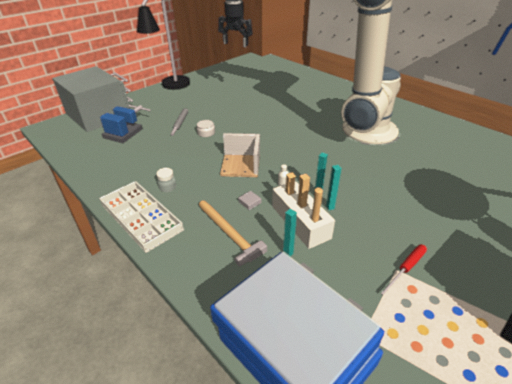

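View pics/side.png

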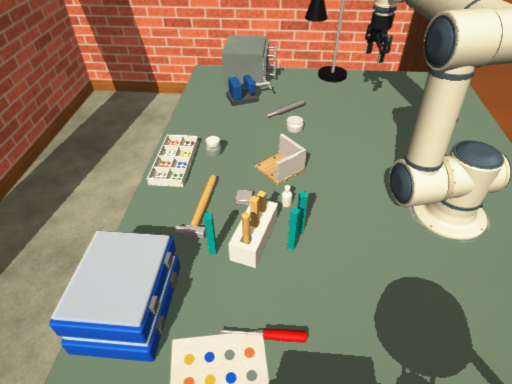

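The scene view shows the holder near (303,213) with three wooden pieces, the jig near (241,158), and turquoise posts around the holder. The side view has the holder near (254,233) and the jig near (283,162). Next: enlarged crops.

```bash
python3 - <<'E'
from h import *
a=load('scene')['pixels'];b=load('side')['pixels']
f=lambda i,u,v,w,h,s:cv2.resize(i[v:v+h,u:u+w],None,fx=s,fy=s,interpolation=cv2.INTER_CUBIC)
cv2.imwrite('pics/c1.png',np.hstack([f(a,210,120,140,140,4),np.zeros((560,0,3),np.uint8)]))
cv2.imwrite('pics/c2.png',f(b,195,130,130,140,4))
for n,(u,v) in dict(scene=(241,175),side=(283,172)).items(): print(n,'jig',pt(load(n),u,v,.012).round(3))
for n,(u,v) in dict(scene=(303,205),side=(254,225)).items(): print(n,'holder',pt(load(n),u,v,.07).round(3))
E
```

```text
scene jig [ 0.574 -0.12   0.012]
side jig [ 0.517 -0.139  0.012]
scene holder [0.592 0.159 0.07 ]
side holder [0.589 0.166 0.07 ]
```

View pics/c1.png

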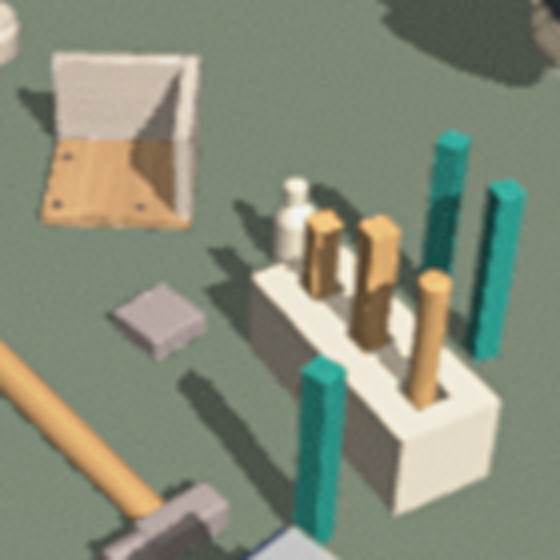

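View pics/c2.png

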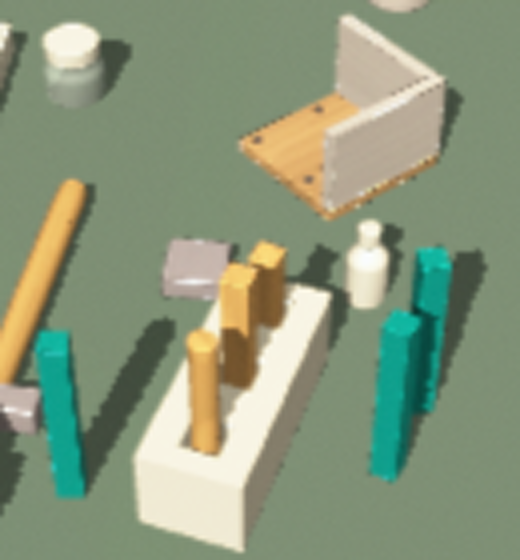

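In both crops the middle piece is the tallest square one (scene crop top at (378,222), side crop (240,272)), so it is the long post. The dowel is at the near end and the short post at the far end. The jig's inner corner is at its back right in the scene view. Now I'll fit the poses.

```bash
cat > fit.py <<'E'
from h import *
from scipy.optimize import least_squares
S=lambda u,v:('scene',u/4+210-.375,v/4+120-.375)
D=lambda u,v:('side',u/4+195-.375,v/4+130-.375)
C={n:load(n) for n in('scene','side')}
def W(p,q):
    c,s=np.cos(p[2]),np.sin(p[2]); return [p[0]+c*q[0]-s*q[1],p[1]+s*q[0]+c*q[1],q[2]]
def fit(obs,p0,free=3):
    f=lambda p:np.concatenate([proj(C[o[0]],W(p,np.array(q)/1e3))-o[1:] for o,q in obs])
    z=least_squares(f,p0,loss='soft_l1'); return z.x,f(z.x).reshape(-1,2).round(1).tolist()
jig=[(S(53,55),(62,-62,92)),(S(200,57),(-62,-62,92)),(S(42,222),(62,62,0)),(S(190,228),(-62,62,0)),
(D(442,80),(-62,-62,92)),(D(345,15),(62,-62,92)),(D(240,145),(62,62,12)),(D(330,217),(-62,62,0)),(D(438,160),(-62,-62,0))]
hol=[(S(252,275),(38,-95,70)),(S(402,442),(38,95,70)),(S(498,403),(-38,95,70)),(S(398,513),(38,95,0)),(S(490,472),(-38,95,0)),
(D(135,458),(38,95,70)),(D(245,490),(-38,95,70)),(D(331,291),(-38,-95,70)),(D(245,550),(-38,95,0)),(D(138,518),(38,95,0))]
for n,o,p0 in(('jig',jig,[.55,-.13,-.75]),('holder',hol,[.59,.16,0])):
    p,e=fit(o,p0); print(n,p[:2].round(4),np.degrees(p[2]).round(1),e)
    if n=='jig': print('target',np.round(W(p,np.array([-40,-40,0])/1e3),4))
for n,o in(('post',(S(378,225),D(239,273))),('dowel',(S(434,278),D(202,340))),('short',(S(324,220),D(268,250)))):
    print(n,[pt(C[k],u,v,.127 if n=='short' else .162).round(4) for k,u,v in o])
for n,o in(('t1',(S(453,140),D(433,255))),('t2',(S(506,188),D(403,320))),('t3',(S(324,365),D(54,337)))):
    # triangulate
    A=[];b=[]
    for k,u,v in o:
        o_=C[k]['world_from_camera'][:3,3];d=pt(C[k],u,v,0)-o_;d/=np.linalg.norm(d);M=np.eye(3)-np.outer(d,d);A.append(M);b.append(M@o_)
    print(n,np.linalg.solve(sum(A),sum(b)).round(3))
print(pt(C['side'],*D(368,300)[1:],0),r.read_state()['tcp_rot'])
E
python3 fit.py
```

```text
jig [ 0.5318 -0.1721] -46.3 [[0.1, 0.0], [-0.7, 0.2], [0.1, 1.4], [0.2, 0.8], [1.0, -0.9], [0.7, -0.8], [-0.3, -1.8], [0.1, 0.9], [-0.3, 0.4]]
target [ 0.4752 -0.1708  0.    ]
holder [0.5892 0.1536] -14.8 [[-0.1, 0.4], [0.6, 0.2], [0.7, -0.3], [-0.7, 1.0], [-0.6, 1.0], [0.2, -0.8], [-0.1, -1.1], [0.3, 0.1], [-0.0, 0.0], [0.9, 0.3]]
post [array([0.5867, 0.15  , 0.162 ]), array([0.5889, 0.1532, 0.162 ])]
dowel [array([0.603 , 0.2095, 0.162 ]), array([0.6065, 0.2153, 0.162 ])]
short [array([0.5722, 0.0918, 0.127 ]), array([0.5742, 0.0922, 0.127 ])]
t1 [0.462 0.113 0.151]
t2 [0.481 0.174 0.15 ]
t3 [0.702 0.21  0.152]
[4.99930513e-01 7.75752016e-03 1.11022302e-16] [ 9.85937372e-01  1.67112763e-01 -1.05849077e-04 -9.00717209e-04]
```

```bash
python3 -m inch '[[0.6,0.028,0.0514,0.005,0,0,4],[0.6,0.028,0.0514,0.005,0,0,4],[0.6,0.028,0.0514,0.005,0,0,4],[0.6,0.028,0.0514,0.005,0,0,4],[0.6,0.028,0.0514,0.005,0,0,4],[0.6,0.028,0.0514,0.005,0,0,4],[0.6,0.028,0.0514,0.005,0,0,4],[0.6,0.028,0.0514,0.005,0,0,4],[0.6,0.028,0.0514,0.005,0,0,4],[0.6,0.028,0.0514,0.005,0,0,4],[0.6,0.028,0.0514,0.005,0,0,4],[0.6,0.028,0.0514,0.005,0,0,4],[0.6,0.028,0.0514,0.005,0,0,4],[0.6,0.028,0.0514,0.005,0,0,4],[0.6,0,0,0,0,0,0]]'; python3 - <<'E'
from h import *
c=snap('wrist','w1'); print(c['world_from_camera'].round(3).tolist(),c['fx'],r.read_state()['joints'])
cv2.imwrite('pics/w1b.png',cv2.resize(c['pixels'],None,fx=1.5,fy=1.5,interpolation=cv2.INTER_CUBIC))
E
```

```text
time_s: 1.98
eef_pos: [0.5905, 0.1567, 0.298]
tcp_rot: [0.79, 0.613, -0.002, -0.001]
contact_force: [0.2, -1.0, 0.6]
opening: 0.599
gripper_force: 0.0
[[0.968, -0.237, -0.078, 0.61], [-0.25, -0.925, -0.287, 0.229], [-0.004, 0.297, -0.955, 0.44], [0.0, 0.0, 0.0, 1.0]] 331.05801113334985 [ 2.00732863e-01  1.48091676e-01  1.04840610e+00 -1.98262811e-04
  1.94881014e+00  4.55734465e-01]
```

View pics/w1b.png

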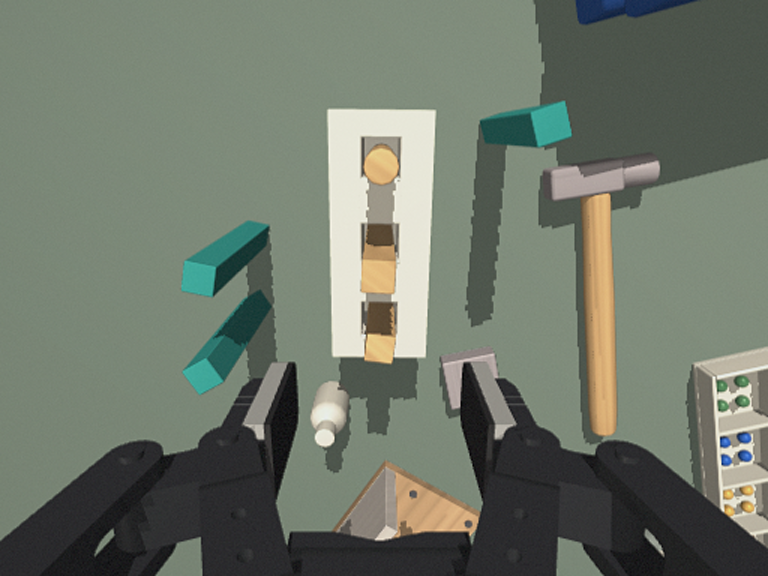

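The wrist view shows the holder straight, with the dowel at (381,165), the long post's top at (379,276) and the short post at (379,348). Next I zoom in on the post top for its yaw.

```bash
python3 - <<'E'
from h import *
c=load('w1'); i=c['pixels'][140:245,215:295]
cv2.imwrite('pics/w1c.png',cv2.resize(i,None,fx=5.7,fy=5.7,interpolation=cv2.INTER_CUBIC))
E
```

```text
(no output)
```

View pics/w1c.png

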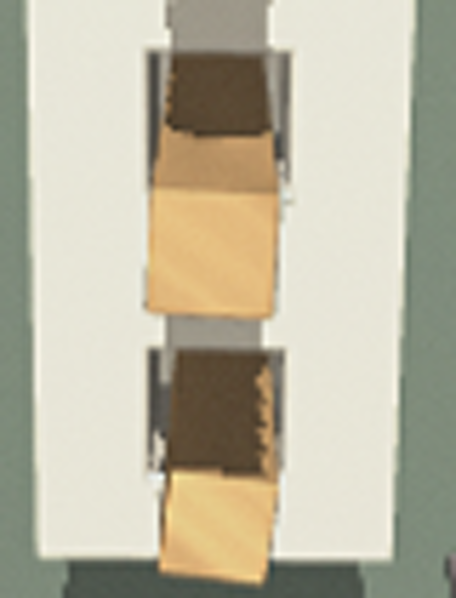

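The long post's top face has corners at (152,187), (278,190), (272,317) and (147,308) in the crop. It is turned only slightly from the holder.

```bash
python3 - <<'E'
from h import *
c=load('w1')
P=np.array([pt(c,(u/5.7)+215-.4,(v/5.7)+140-.4,.162)[:2] for u,v in((152,187),(278,190),(272,317),(147,308))])
print(P.round(4),P.mean(0)); e=[P[1]-P[0],P[2]-P[3],P[0]-P[3],P[1]-P[2]]
print([(np.linalg.norm(x).round(4),np.degrees(np.arctan2(x[1],x[0])).round(1)) for x in e])
H=np.array([pt(c,u/1.5,v/1.5,.07)[:2] for u,v in((328,110),(436,111),(332,356),(425,356))]); print(H.round(4),H.mean(0))
s=r.read_state(); from scipy.spatial.transform import Rotation as R
M=R.from_quat(s['tcp_rot']).as_matrix(); print(M.round(4).tolist(),s['eef_pos'],np.degrees(np.arctan2(M[1,1],M[0,1])))
E
```

```text
[[0.5821 0.166 ]
 [0.6005 0.1608]
 [0.5948 0.1415]
 [0.5764 0.1477]] [0.58845796 0.15400293]
[(np.float64(0.0191), np.float64(-15.8)), (np.float64(0.0194), np.float64(-18.7)), (np.float64(0.0192), np.float64(72.7)), (np.float64(0.0202), np.float64(73.5))]
[[0.5778 0.2544]
 [0.651  0.2349]
 [0.5283 0.0724]
 [0.6017 0.0536]] [0.58970387 0.15382345]
[[0.2523, 0.9676, -0.0036], [0.9676, -0.2523, -0.0009], [-0.0018, -0.0033, -1.0]] [0.58997774 0.15467723 0.29903161] -14.614856428282717
```

```bash
python3 -m inch '[[0.6,-0.0015,-0.001,-0.04,0,0,-2.4],[0.6,0,0,-0.05,0,0,0],[0.6,0,0,-0.05,0,0,0],[0.6,0,0,-0.04,0,0,0],[0.6,0,0,-0.013,0,0,0],[0.6,0,0,0,0,0,0],[0.3,0,0,0,0,0,0],[0.1,0,0,0,0,0,0],[0,0,0,0,0,0,0],[0,0,0,0,0,0,0],[0,0,0,0,0,0,0],[0,0,0,0,0,0,0]]' 60
```

```text
time_s: 3.52
eef_pos: [0.5892, 0.1524, 0.111]
tcp_rot: [0.805, 0.594, 0.002, 0.001]
contact_force: [-1.0, 0.1, 6.4]
opening: 0.227
gripper_force: 59.1
```

```bash
python3 -m inch '[[0,0,0,0.01,0,0,0],[0,0,0,0.025,0,0,0],[0,0,0,0.04,0,0,0],[0,0,0,0.04,0,0,0],[0,0,0,0.04,0,0,0],[0,0,0,0.01,0,0,0],[0,0,0,0,0,0,0]]'; python3 - <<'E'
from h import *
a=snap('scene','s2')['pixels'];b=snap('side','d2')['pixels']; snap('wrist','w2')
f=lambda i,u,v,w,h,s:cv2.resize(i[v:v+h,u:u+w],None,fx=s,fy=s,interpolation=cv2.INTER_CUBIC)
cv2.imwrite('pics/c3.png',np.hstack([f(a,230,80,130,180,3),f(b,190,80,130,180,3)]))
s=r.read_state(); print(s['eef_pos'],s['contact_force'],s['opening'],s['gripper_force'])
E
```

```text
time_s: 4.4
eef_pos: [0.5884, 0.1521, 0.2734]
tcp_rot: [0.805, 0.594, 0.0, 0.0]
contact_force: [-0.7, 0.1, -1.4]
opening: 0.229
gripper_force: 58.5
[0.58776441 0.15202787 0.27071659] [ 0.40201279  0.49707458 -0.59948902] 0.2241205305794626 58.530131578445435
```

View pics/c3.png

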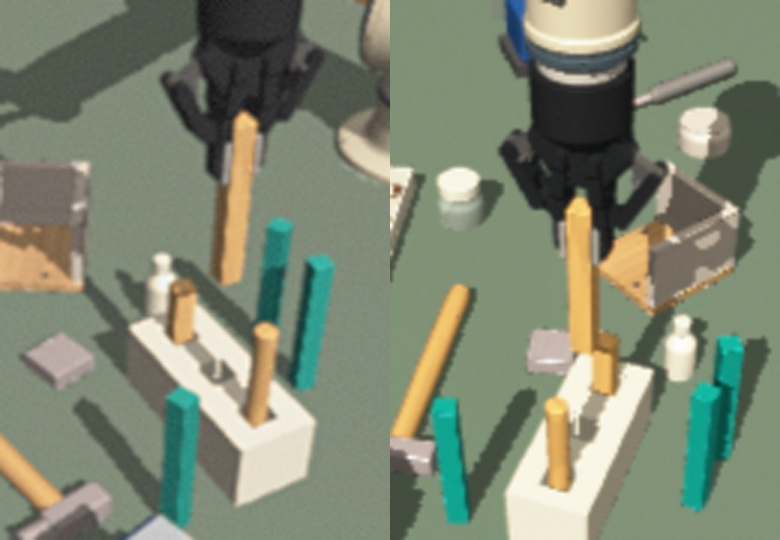

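The post is out, and the short post and dowel are still in the holder. The post looks slightly tilted (scene crop, top (244,118) to foot (230,285)). I'll measure the tilt from its outline in both views.

```bash
cat > tilt.py <<'E'
from h import *
from scipy.optimize import least_squares
import sys
def line(c,u0,u1,v0,v1):
    h=cv2.cvtColor(c['pixels'][v0:v1,u0:u1],cv2.COLOR_BGR2HSV); m=((h[...,0]>8)&(h[...,0]<24)&(h[...,1]>90)).astype(np.uint8)
    n,l,st,_=cv2.connectedComponentsWithStats(m); m=l==1+st[1:,4].argmax()
    vs=[v for v in range(m.shape[0]) if m[v].sum()>=4]
    mid=[np.nonzero(m[v])[0][[0,-1]].mean()+u0 for v in vs]; return np.array(vs)+v0,np.array(mid),m
def tilt(obs,xy,ztop,zbot):
    # obs: (cam, vs, us); unknown: x,y at mid height and slopes
    zz=np.linspace(ztop,zbot,30); zm=(ztop+zbot)/2
    def f(p):
        e=[]
        for c,vs,us in obs:
            q=np.array([proj(c,[p[0]+p[2]*(z-zm),p[1]+p[3]*(z-zm),z]) for z in zz]); o=np.argsort(q[:,1])
            e.append(np.interp(vs,q[o,1],q[o,0])-us)
        return np.concatenate(e)
    s=least_squares(f,[*xy,0,0]); return s.x[:2].round(4),np.degrees(s.x[2:]).round(2),np.abs(s.fun).mean().round(2)
E
python3 - <<'E'
from tilt import *
A=load('s2');B=load('d2');
oa=line(A,280,335,135,177);ob=line(B,240,268,166,200)
for o in(oa,ob): print(o[0][[0,-1]],o[1][::4].round(1),o[2].sum(1))
for z in (.17,): print(tilt([(A,*oa[:2]),(B,*ob[:2])],(.588,.152),.34,.15))
for c,u,v in((A,230+230/3,80+283/3),(B,190+(585-390)/3,80+355/3)): print(pt(c,u,v,.172))
E
```

```text
[135 173] [310.  310.  308.  307.5 307.  306.5 306.5 306.  305.5 305.5] [ 7  7  7  7  7  7  8 10 11 10 10 10 10 10 11 11 11 11 11 10 10 10 10 10
 10 11 11 11 11 10 10 10 10 10 10 10 10  9  7  3  0  0]
[166 199] [258.  258.  258.  254.  254.  254.5 255.  257.5 261. ] [15 16 17 19 19 19 18 17 15 14 13 12 11 11 11 11 11 11 10 10 10 10 10 10
 11 14 16 16 16 16 15 14  9  8]
(array([0.583 , 0.1506]), array([-0.03,  1.72]), np.float64(1.12))
[0.58765746 0.15837709 0.172     ]
[0.58614818 0.16517563 0.172     ]
```

```bash
python3 - <<'E'
from tilt import *
A=load('s2');B=load('d2');
oa=line(A,280,335,144,172);ob=line(B,240,268,178,190)
print(ob[1])
print(tilt([(A,*oa[:2]),(B,*ob[:2])],(.588,.152),.34,.15))
E
```

```text
[254.  254.  254.  254.  254.  254.  254.5 254.5 254.5 254.5 254.5 254.5]
(array([0.5901, 0.1544]), array([2.15, 1.41]), np.float64(0.12))
```

```bash
python3 -m inch '[[0,-0.005,-0.045,0,0,0,-7.3],[0,-0.005,-0.045,0,0,0,-7.3],[0,-0.01,-0.045,0,0,0,-7.3],[0,-0.01,-0.045,0,0,0,-7.4],[0,0,0,0,0,0,0],[0,0,0,0,0,0,0],[0,0,0,0,0,0,0]]'; python3 - <<'E'
from h import *
a=snap('scene','s3')['pixels'];b=snap('side','d3')['pixels']; w=snap('wrist','w3')['pixels']
s=r.read_state(); p=s['eef_pos']; print(p,s['tcp_rot'])
A=load('s3');B=load('d3'); f=lambda i,q,s=4:cv2.resize(i[int(q[1])-45:int(q[1])+45,int(q[0])-25:int(q[0])+25],None,fx=s,fy=s,interpolation=cv2.INTER_CUBIC)
qa=proj(A,p-[0,0,.03]);qb=proj(B,p-[0,0,.03]);print(qa,qb)
cv2.imwrite('pics/c4.png',np.hstack([f(a,qa),f(b,qb),cv2.resize(w[:,80:432],None,fx=360/384,fy=360/384)]))
E
```

```text
time_s: 5.42
eef_pos: [0.5583, -0.0268, 0.2726]
tcp_rot: [0.928, 0.372, -0.0, -0.0]
contact_force: [0.4, 0.1, -0.8]
opening: 0.223
gripper_force: 58.5
[ 0.55836265 -0.02693605  0.27303594] [ 9.28343390e-01  3.71723705e-01 -1.37865294e-04 -1.36218854e-04]
[264.29964717 120.33581418] [270.71361678 133.48882366]
```

View pics/c4.png

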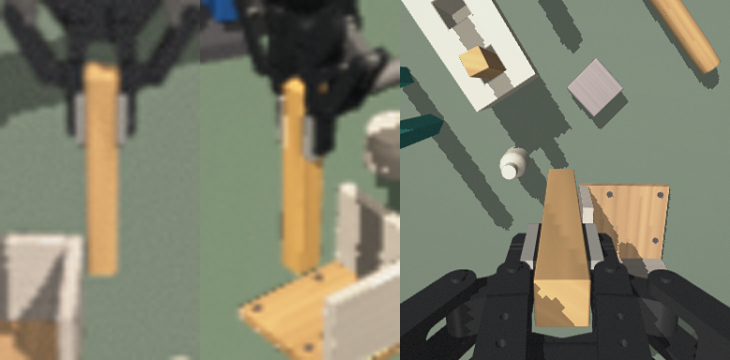

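Now the post is against plain green in both views (foot at (103,273) in the scene part and (301,268) in the side part). The wrist part shows it square in the pads. Measuring the tilt again.

```bash
python3 - <<'E'
from tilt import *
A=load('s3');B=load('d3')
oa=line(A,255,280,113,141);ob=line(B,258,285,128,152)
print(oa[1],ob[1],oa[2].sum(1),ob[2].sum(1))
x,t,e=tilt([(A,*oa[:2]),(B,*ob[:2])],(.558,-.027),.34,.15);print(x,t,e)
d=np.radians(-46.3);c,s=np.cos(d),np.sin(d);print('along tool y (jig x)',t@[c,s],'jig y',t@[-s,c])
# foot: near corners
for n,c_,u,v in(('A',A,239+103/4,75+270/4),('B',B,245+103/4,88+266/4)):
    print(n,[pt(c_,u,v,z).round(4) for z in(.165,.172,.178)])
E
```

```text
[264. 264. 264. 264. 264. 264. 264. 264. 264. 264. 264. 264. 264. 264.
 264. 264. 264. 264. 264. 264. 264. 264. 264. 264. 264. 264. 264. 264.] [270.  270.5 270.5 270.5 270.5 270.5 270.5 270.5 270.5 270.  270.  270.
 270.  269.5 269.5 269.5 269.5 269.5 269.5 269.5 269.5 269.5 269.5 269.5] [7 7 7 7 7 7 7 7 7 7 7 7 7 7 7 7 7 7 7 7 7 7 7 7 7 7 7 7] [ 9 10 10 10 10 10 10 10 10  9  9  9  9 10 10 10 10 10 10 10 10 10 10 10]
[ 0.5596 -0.0269] [-1.31 -1.48] 0.08
along tool y (jig x) 0.16493541743547627 jig y -1.9695929295352848
A [array([ 0.5499, -0.0335,  0.165 ]), array([ 0.5578, -0.0255,  0.172 ]), array([ 0.5645, -0.0186,  0.178 ])]
B [array([ 0.5567, -0.0327,  0.165 ]), array([ 0.5564, -0.0235,  0.172 ]), array([ 0.5561, -0.0156,  0.178 ])]
```

```bash
python3 - <<'E'
from h import *
from scipy.optimize import least_squares
from scipy.spatial.transform import Rotation as R
c=load('w3'); s=r.read_state(); p=s['eef_pos'];M=R.from_quat(s['tcp_rot']).as_matrix()
g=cv2.cvtColor(c['pixels'],cv2.COLOR_BGR2HSV).astype(int)
u=80+int(162/.9375)
for v in list(range(172,190))+list(range(290,356,2)): print(v,c['pixels'][v,u-4:u+5].mean(0).astype(int),end='; ')
K=np.linalg.inv(c['world_from_camera'])[:3,:3]@M; print('\ncam in tool',(M.T@(c['world_from_camera'][:3,3]-p)).round(4))
for v in(176,200,250,290,300,320,340,345):
    h=g[v]; m=np.nonzero((h[:,0]>8)&(h[:,0]<24)&(h[:,1]>90))[0]; m=m[(m>190)&(m<300)]; print(v,m.min(),m.max())
E
```

```text
172 [79 89 81]; 173 [78 88 79]; 174 [79 89 80]; 175 [79 89 80]; 176 [79 88 80]; 177 [78 88 79]; 178 [87 98 87]; 179 [100 111  96]; 180 [ 98 139 172]; 181 [ 97 142 180]; 182 [ 97 142 179]; 183 [ 97 141 178]; 184 [ 97 141 178]; 185 [ 97 142 179]; 186 [ 97 142 180]; 187 [ 97 142 179]; 188 [ 98 143 180]; 189 [ 98 144 180]; 290 [ 96 140 177]; 292 [ 96 141 177]; 294 [ 97 142 178]; 296 [ 96 141 177]; 298 [115 169 215]; 300 [135 199 234]; 302 [131 193 232]; 304 [131 193 231]; 306 [131 193 231]; 308 [131 193 231]; 310 [131 194 231]; 312 [131 194 232]; 314 [131 194 232]; 316 [133 196 233]; 318 [135 199 234]; 320 [125 185 220]; 322 [119 176 209]; 324 [110 161 194]; 326 [ 98 144 177]; 328 [ 90 131 163]; 330 [100 147 181]; 332 [107 156 190]; 334 [ 96 141 174]; 336 [ 85 124 156]; 338 [ 85 124 155]; 340 [ 86 125 156]; 342 [ 87 127 158]; 344 [ 86 126 158]; 346 [ 86 124 156]; 348 [ 95 123 136]; 350 [121 137 124]; 352 [121 137 125]; 354 [121 137 124]; 
cam in tool [ 0.075   0.     -0.1417]Traceback (most recent call last):
  File "<stdin>", line 10, in <module>
    return umr_minimum(a, axis, None, out, keepdims, initial, where)
ValueError: zero-size array to reduction operation minimum which has no identity
```

```bash
python3 - <<'E'
from h import *
from scipy.optimize import least_squares
from scipy.spatial.transform import Rotation as R
c=load('w3'); s=r.read_state(); p=s['eef_pos'];M=R.from_quat(s['tcp_rot']).as_matrix()
def f(q):
    x0,a,t=q; o=[]
    for x,z,v in((.01,.15,179.7),(.01,0,298),(-.01,0,348)):
        # rotate about grasp height (z=-.019)
        zz=z-a+.019; X=x0+x*np.cos(t)+zz*np.sin(t); Z=-.019+zz*np.cos(t)-x*np.sin(t)
        o.append(proj(c,p+M@np.array([X,0,Z]))[1]-v)
    return o
q=least_squares(f,[0,.05,0],x_scale=[.01,.01,.01]).x; print(q[:2].round(4),np.degrees(q[2]).round(2),f(q),M.round(3).tolist())
for n,l,cc in(('s3',(0,0),0),):pass
# widths
i=cv2.cvtColor(c['pixels'],cv2.COLOR_BGR2HSV).astype(int)
for v in(184,200,285,305):
    h=i[v]; m=np.nonzero((h[:,0]>5)&(h[:,0]<27)&(h[:,1]>80))[0]; m=m[(m>205)&(m<290)]; print(v,m.min(),m.max(),(m.min()+m.max())/2,c['cx'])
E
```

```text
[0.0001 0.0486] -0.05 [np.float64(2.842170943040401e-14), np.float64(2.8421709430404007e-13), np.float64(3.410605131648481e-13)] [[0.724, 0.69, -0.0], [0.69, -0.724, 0.0], [-0.0, -0.0, -1.0]]
184 239 265 252.0 252.38411451662438
200 236 289 262.5 252.38411451662438
285 224 281 252.5 252.38411451662438
305 222 283 252.5 252.38411451662438
```

The post sits vertical in the hand (tilt about 0°, centred, foot 101 mm below the TCP). Next I hover over the jig's open side and view the fences from the wrist.

```bash
python3 -m inch '[[0,-0.01,-0.036,0,0,0,0],[0,-0.01,-0.036,0,0,0,0],[0,-0.01,-0.036,0,0,0,0],[0,-0.013,-0.036,0,0,0,0],[0,0,0,0,0,0,0],[0,0,0,0,0,0,0]]'; python3 - <<'E'
from h import *
w=snap('wrist','w4')['pixels']; s=r.read_state(); print(s['eef_pos'])
cv2.imwrite('pics/w4b.png',cv2.resize(w,None,fx=1.5625,fy=1.5625,interpolation=cv2.INTER_CUBIC))
E
```

```text
time_s: 6.32
eef_pos: [0.5155, -0.1713, 0.2733]
tcp_rot: [0.929, 0.371, 0.0, -0.0]
contact_force: [-0.3, 0.3, -0.4]
opening: 0.226
gripper_force: 58.6
[ 0.51558306 -0.17099625  0.27329723]
```

View pics/w4b.png

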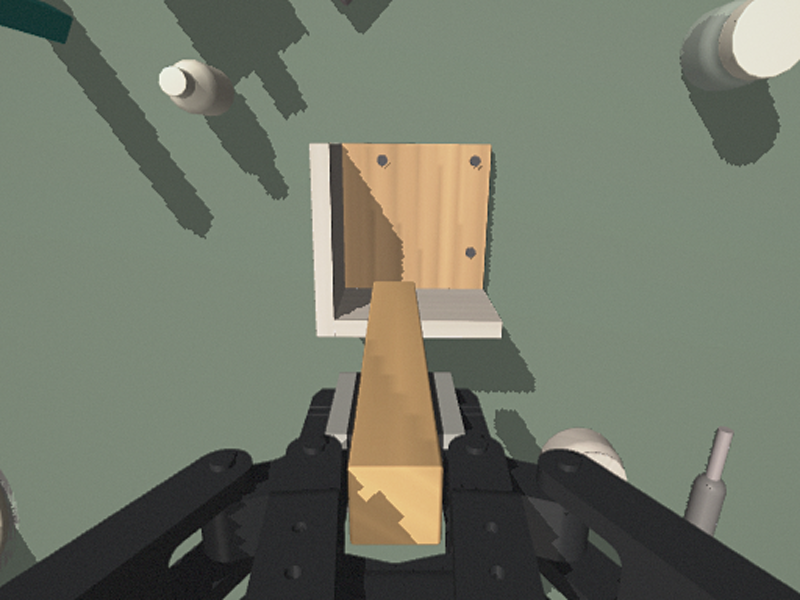

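The wrist view shows the jig clearly: fence_a's top runs from (328,144) to the inner corner at (334,320), fence_b's top from there to (501,320), and the base's open edge is at row 144. I'll fit the jig in this view.

```bash
python3 - <<'E'
from h import *
from scipy.optimize import least_squares
from scipy.spatial.transform import Rotation as R
c=load('w4');k=1.5625; s=r.read_state()
O=[((309,144),(-62,62,92)),((328,144),(-50,62,92)),((334,320),(-50,-50,92)),((317,337),(-62,-62,92)),((501,320),(62,-50,92)),((502,337),(62,-62,92)),((490,144),(62,62,12)),((486,289),(62,-50,12))]
def W(p,q):
    a,b=np.cos(p[2]),np.sin(p[2]); q=np.array(q)/1e3; return [p[0]+a*q[0]-b*q[1],p[1]+b*q[0]+a*q[1],q[2]]
f=lambda p:np.concatenate([proj(c,W(p,q))-np.array(u)/k+.2 for u,q in O])
z=least_squares(f,[.53,-.17,-.8],loss='soft_l1',x_scale=[.01,.01,.01]); p=z.x
print(p[:2].round(4),np.degrees(p[2]).round(2),f(p).reshape(-1,2).round(1).tolist())
t=np.array(W(p,(-40,-40,0)))[:2]; a=p[2]; J=np.array([[np.cos(a),np.sin(a)],[-np.sin(a),np.cos(a)]])
M=R.from_quat(s['tcp_rot']).as_matrix()
print('target',t.round(4),'delta',(t-s['eef_pos'][:2]).round(4),'in jig axes',(J@(t-s['eef_pos'][:2])).round(4),'tool y yaw',np.degrees(np.arctan2(M[1,1],M[0,1])).round(2))
E
```

```text
[ 0.5308 -0.1707] -46.53 [[-0.8, -0.3], [-0.1, -0.3], [0.0, 0.4], [-0.2, 0.3], [1.5, 0.6], [0.1, 0.5], [0.9, -0.4], [-1.6, -0.6]]
target [ 0.4742 -0.1692] delta [-0.0414  0.0018] in jig axes [-0.0298 -0.0288] tool y yaw -46.39
```

```bash
python3 -m inch '[[0,-0.015,0.001,-0.02,0,0,0],[0,-0.015,0.0005,-0.04,0,0,0],[0,0,0,-0.04,0,0,0],[0,0,0,-0.03,0,0,0],[0,0,0,-0.015,0,0,0],[0,0,0,-0.006,0,0,0],[0,0,0,0,0,0,0],[0,0,0,0,0,0,0]]'
```

```text
time_s: 7.38
eef_pos: [0.4859, -0.1706, 0.1238]
tcp_rot: [0.929, 0.371, 0.001, 0.001]
contact_force: [0.5, 0.4, 0.3]
opening: 0.225
gripper_force: 58.6
```

```bash
python3 -m inch '[[0,0,0,-0.004,0,0,0],[0,0,0,-0.003,0,0,0],[0,0,0,-0.002,0,0,0],[0,0,0,0,0,0,0]]'; python3 -m inch '[[0,0,0,-0.0015,0,0,0],[0,0,0,0,0,0,0],[0,0,0,0,0,0,0]]'
```

```text
time_s: 7.88
eef_pos: [0.485, -0.1704, 0.1129]
tcp_rot: [0.929, 0.371, -0.0, -0.0]
contact_force: [-0.0, -0.4, -0.5]
opening: 0.223
gripper_force: 58.7
time_s: 8.25
eef_pos: [0.4852, -0.1704, 0.1118]
tcp_rot: [0.929, 0.371, 0.0, -0.0]
contact_force: [-0.2, 0.7, -0.9]
opening: 0.229
gripper_force: 58.6
```

```bash
python3 -m inch '[[0,0,0,-0.0015,0,0,0],[0,0,0,0,0,0,0],[0,0,0,0,0,0,0]]'; python3 -m inch '[[0,0,0,-0.0015,0,0,0],[0,0,0,0,0,0,0],[0,0,0,0,0,0,0]]'
```

```text
time_s: 8.62
eef_pos: [0.4854, -0.1705, 0.111]
tcp_rot: [0.929, 0.371, 0.0, 0.0]
contact_force: [-0.5, 0.3, 5.0]
opening: 0.228
gripper_force: 59.2
time_s: 9.0
eef_pos: [0.4855, -0.1705, 0.111]
tcp_rot: [0.929, 0.371, 0.001, 0.001]
contact_force: [-2.8, 2.2, 11.7]
opening: 0.225
gripper_force: 60.3
```

```bash
python3 -m inch '[[0,0,0,0.0028,0,0,0],[0,-0.004,0.0005,0,0,0,0],[0,-0.003,0.0005,0,0,0,0],[0,0,0,0,0,0,0],[0,0,0,0,0,0,0]]'; python3 -m inch '[[0,-0.002,0,0,0,0,0],[0,0,0,0,0,0,0],[0,0,0,0,0,0,0]]'
```

```text
time_s: 9.62
eef_pos: [0.4781, -0.1694, 0.1113]
tcp_rot: [0.929, 0.371, -0.0, -0.0]
contact_force: [0.7, 0.9, 0.3]
opening: 0.224
gripper_force: 58.6
time_s: 10.0
eef_pos: [0.4762, -0.1694, 0.1116]
tcp_rot: [0.929, 0.371, -0.0, -0.0]
contact_force: [-1.2, -0.3, -0.3]
opening: 0.225
gripper_force: 58.6
```

```bash
python3 -m inch '[[0,-0.0015,0,0,0,0,0],[0,0,0,0,0,0,0],[0,0,0,0,0,0,0]]'
```

```text
time_s: 10.38
eef_pos: [0.4747, -0.1694, 0.1116]
tcp_rot: [0.929, 0.371, 0.0, -0.0]
contact_force: [-0.3, 0.9, -0.8]
opening: 0.228
gripper_force: 58.6
```

```bash
python3 -m inch '[[0,-0.0015,0,0,0,0,0],[0,0,0,0,0,0,0],[0,0,0,0,0,0,0]]'; python3 -m inch '[[0,-0.001,0,0,0,0,0],[0,0,0,0,0,0,0],[0,0,0,0,0,0,0]]'
```

```text
time_s: 10.75
eef_pos: [0.4736, -0.1695, 0.1117]
tcp_rot: [0.929, 0.371, 0.0, 0.0]
contact_force: [3.0, 0.4, -1.0]
opening: 0.232
gripper_force: 58.7
time_s: 11.12
eef_pos: [0.4734, -0.1695, 0.1118]
tcp_rot: [0.929, 0.371, 0.001, 0.001]
contact_force: [6.9, -0.4, -4.0]
opening: 0.224
gripper_force: 58.7
```

```bash
python3 -m inch '[[0,0.002,0,0,0,0,0],[0,0,0,-0.0014,0,0,0],[0,0,0,0,0,0,0],[0,0,0,0,0,0,0]]';python3 -m inch '[[0,-0.0015,0,0,0,0,0],[0,-0.0015,0,0,0,0,0],[0,0,0,0,0,0,0],[0,0,0,0,0,0,0],[0,0,0,0,0,0,0]]'
```

```text
time_s: 11.62
eef_pos: [0.4741, -0.1695, 0.111]
tcp_rot: [0.929, 0.371, 0.0, 0.0]
contact_force: [-1.3, 1.1, 5.3]
opening: 0.223
gripper_force: 59.9
time_s: 12.25
eef_pos: [0.4733, -0.1695, 0.111]
tcp_rot: [0.929, 0.371, 0.003, 0.001]
contact_force: [9.3, -0.2, 1.9]
opening: 0.228
gripper_force: 59.5
```

```bash
python3 -m inch '[[0,-0.001,0,-0.0006,0,0,0],[0,0,0,0,0,0,0],[0,0,0,0,0,0,0]]'; python3 - <<'E'
from tilt import *
from scipy.spatial.transform import Rotation as R
A=snap('scene','s5');B=snap('side','d5');c=snap('wrist','w5'); s=r.read_state();M=R.from_quat(s['tcp_rot']).as_matrix();p=s['eef_pos']
a=np.radians(-46.5);J=np.array([[np.cos(a),np.sin(a)],[-np.sin(a),np.cos(a)]])
print('F jig',(J@s['contact_force'][:2]).round(1),s['contact_force'][2],'tilt of hand up-axis, jig deg',np.degrees(J@-M[:2,2]).round(2),'yaw',np.degrees(np.arctan2(M[1,1],M[0,1])).round(2),'moment',(J@s['moment'][:2]).round(2))
f=lambda i,q,s:cv2.resize(i[int(q[1])-45:int(q[1])+50,int(q[0])-35:int(q[0])+35],None,fx=s,fy=s,interpolation=cv2.INTER_CUBIC)
q=[.474,-.17,.09]
cv2.imwrite('pics/c6.png',np.hstack([f(A['pixels'],proj(A,q),5),f(B['pixels'],proj(B,q),5)])[:475])
print(proj(A,q),proj(B,q))
for v in(range(0,1)):pass
E
```

```text
time_s: 12.62
eef_pos: [0.4732, -0.1695, 0.111]
tcp_rot: [0.929, 0.371, 0.004, 0.002]
contact_force: [10.5, -0.2, 2.2]
opening: 0.23
gripper_force: 59.6
F jig [7.  8.3] 2.2986262958972263 tilt of hand up-axis, jig deg [-0.37 -0.31] yaw -46.42 moment [ 1.56 -1.5 ]
[252.57706134 137.73792101] [297.16987929 148.83188277]
```

View pics/c6.png

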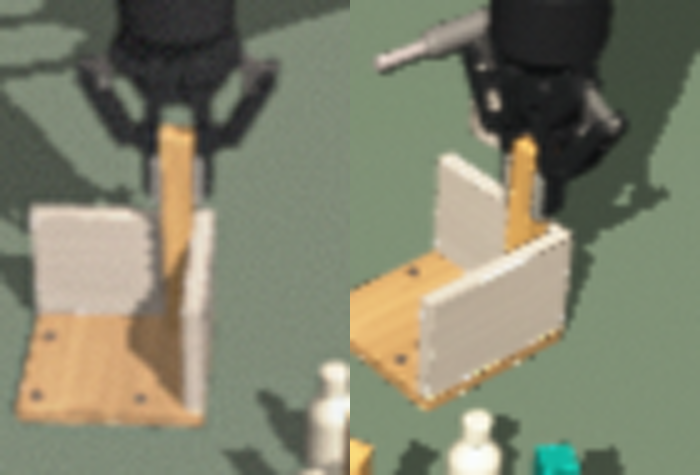

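Both crops show the post standing in the corner above both fences. The hand leans about 0.35° towards each fence because of compliance, so I'll take that out.

```bash
cat > st.py <<'E'
from h import *
from scipy.spatial.transform import Rotation as R
s=r.read_state();M=R.from_quat(s['tcp_rot']).as_matrix()
a=np.radians(-46.5);J=np.array([[np.cos(a),np.sin(a)],[-np.sin(a),np.cos(a)]])
print('F jig',(J@s['contact_force'][:2]).round(1),s['contact_force'][2].round(1),'tilt',np.degrees(J@-M[:2,2]).round(2),'yaw',np.degrees(np.arctan2(M[1,1],M[0,1])).round(2),'moment',(J@s['moment'][:2]).round(2),s['moment'][2].round(2))
E
python3 -m inch '[[0,0,0,0,0,0.4,0],[0,0,0,0,0,0,0],[0,0,0,0,0,0,0]]' >/dev/null; python3 st.py; python3 -m inch '[[0,0,0,0,0,0.3,0],[0,0,0,0,0,0,0],[0,0,0,0,0,0,0]]'; python3 st.py
```

```text
F jig [6.6 8.4] 1.7 tilt [-0.1  -0.02] yaw -46.42 moment [ 1.67 -1.64] -0.14
time_s: 13.52
eef_pos: [0.4732, -0.1695, 0.111]
tcp_rot: [0.929, 0.371, -0.002, -0.0]
contact_force: [10.5, 0.5, 2.2]
opening: 0.231
gripper_force: 59.7
F jig [6.8 8. ] 2.2 tilt [0.11 0.2 ] yaw -46.42 moment [ 1.59 -1.68] -0.08
```

```bash
python3 - <<'E'
from h import *
c=snap('wrist','w6'); i=c['pixels'][150:384,180:330]
cv2.imwrite('pics/w6c.png',cv2.resize(i,None,fx=2.56,fy=2.56,interpolation=cv2.INTER_CUBIC))
E
```

```text
(no output)
```

View pics/w6c.png

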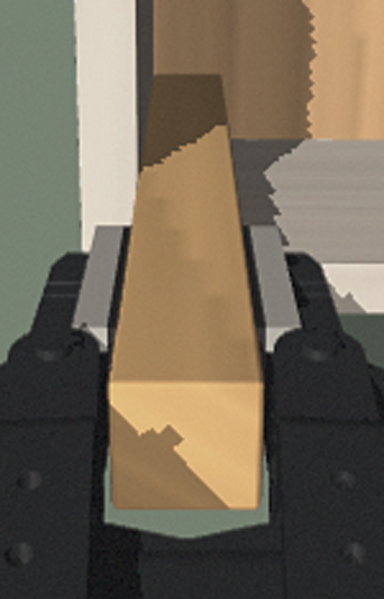

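The post's foot edge (152–222, 74) lines up with the base/fence_a line at x≈153, and its faces run parallel to both fences. A quick tilt number from the edges follows.

```bash
python3 - <<'E'
from h import *
from scipy.optimize import least_squares
from scipy.spatial.transform import Rotation as R
c=load('w6'); s=r.read_state(); p=s['eef_pos'];M=R.from_quat(s['tcp_rot']).as_matrix()
O=[(.01,-.01,.15,152,74),(.01,.01,.15,222,75),(.01,-.01,0,108,381),(.01,.01,0,263,382),(-.01,-.01,0,112,508),(-.01,.01,0,261,508)]
def f(q):
    x0,y0,a,w=q[0],q[1],q[2],q[3:]; o=[]
    for x,y,z,u,v in O:
        P=np.array([x0,y0,-.019])+R.from_rotvec(w).apply([x,y,z-a+.019])
        o.append(proj(c,p+M@P)-[u/2.56+180-.3,v/2.56+150-.3])
    return np.concatenate(o)
z=least_squares(f,[0,0,.05,0,0,0],x_scale=.01); q=z.x
ax=M@R.from_rotvec(q[3:]).as_matrix()@[0,0,-1]; a=np.radians(-46.5);J=np.array([[np.cos(a),np.sin(a)],[-np.sin(a),np.cos(a)]])
print(q[:3].round(4),np.degrees(q[3:]).round(2),'post axis lean in jig deg',np.degrees(J@ax[:2]).round(2),f(q).round(1))
foot=p+M@(q[[0,1,1]]*[1,1,0]+[0,0,-.019]+R.from_rotvec(q[3:]).apply([0,0,.15-q[2]+.019])); print('foot z',foot.round(4))
E
python3 st.py
```

```text
[-0.0002  0.0002  0.0483] [-0.12  0.37 -0.12] post axis lean in jig deg [-0.01 -0.17] [ 0.5  0.2 -0.5 -0.2 -0.1  0.2  0.3 -0.2  0.1  0.  -0.4  0. ]
foot z [ 0.4735 -0.1695  0.0093]
F jig [7.5 7.7] 3.3 tilt [0.11 0.2 ] yaw -46.42 moment [ 1.61 -1.64] 0.01
```

```bash
python3 -m inch '[[0,-0.0005,0,-0.0005,0,0,0],[0,0,0,0,0,0,0],[0,0,0,0,0,0,0],[0,0,0,0,0,0,0],[0,0,0,0,0,0,0]]'; python3 st.py; python3 -c "
from plant import r
print(r.job_done())"
```

```text
time_s: 14.2
eef_pos: [0.4732, -0.1695, 0.1109]
tcp_rot: [0.929, 0.371, -0.001, 0.0]
contact_force: [12.0, 0.4, 3.2]
opening: 0.227
gripper_force: 60.0
F jig [8. 9.] 3.2 tilt [0.05 0.15] yaw -46.41 moment [ 1.77 -1.63] -0.03
the job is handed in; nothing more can be done
None
```

I handed the job in at 14.2 s with the long post upright on the jig base, still gripped at 60 N and pressed into the corner with about 8 N on fence_a and 9 N on fence_b; the short post and dowel are still in the holder, and I saw nothing else disturbed.

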